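# Lock a trainer's vernier knob in its calibrated position

### The arm

A 6-joint arm with a two-finger parallel gripper is mounted at the origin on the work surface. World frame = base frame: x ahead of the robot, y to its left, z up, the work surface at z = 0. Lengths are in m, angles in rad, forces in N, time in s.
With the tool pointing down it reaches from about 0.275 to 0.875 m from the base axis. Payload 12.5 kg.
Tool frame: the origin (TCP) lies on the centre line of the jaws, within the pads' length; the fingertips stand r.finger_overhang ahead of it and the grasp point (between the pads) lies 3 mm ahead of it (r.finger_overhang is the distance from the TCP to the fingertips, in m); z points along the fingers, y is the direction in which the jaws open and shut (so a half turn about z gives the same grasp; the last joint's range is limited). The gripper opens to 85 mm and grips with 20 to 120 N. Pads are 22 mm wide; open, the fingers measure 114 mm over their backs; the gripper's body (76 mm by 85 mm) begins 54 mm behind the grasp point. The pads swing forward as they close: fully open they stand 13 mm farther back than shut.
Start: joints at [1.029, 0.351, 1.652, -0, 1.139, -0.085], TCP at [0.243, 0.494, 0.222] pointing down, gripper open.
Joint ranges: [-2.75, 2.75], [-0.79, 2.1], [0.01, 2.65], [-1.57, 4.71], [0.07, 3.14], [-2.87, 2.87]. Speed limits (rad/s): [2.22, 2.22, 2.79, 3.14, 3.14, 3.14].

### API

Orientations are given as a unit quaternion [x, y, z, w].
In Python, from cell import r, optics gives the robot as it stands. The module is installed in compiled form; this text tells all that it offers. Calls block until the motion is done:
- r.move_to(position, orientation): joint-space move of the TCP to a pose.
- r.move_linear(position, rot=None, vel=0.15): straight line of the TCP; rot=None keeps the orientation; vel is the mean speed in m/s.
- r.set_joints(angles): joint-space move.
- r.set_gripper(opening, squeeze=None): opening from 0.0 (shut) to 1.0 (fully open); squeeze is the grip in N (None keeps the last); returns when the fingers have stopped.
- r.sleep(seconds).
- r.inverse_kinematics(position, orientation): joint angles nearest the present ones, or None.
- optics.get_image(name): name is "scene" or "top" or "wrist"; returns a dict with "pixels" (400x640x3 uint8, red, green, blue), "depth" (400x640 float32, m along the optical axis (not along the pixel's ray), 0 where there is no reading), "fx", "fy", "cx", "cy" (pixels), "camera_from_world" (4x4, takes a point from world to camera coordinates); the wrist camera has in their place "mount" (4x4, takes a point from camera to tool coordinates, whose origin is the TCP and whose axes are the flange's). Camera axes: x right, y down, z forward; pixel columns grow to the right and rows downward; lengths in m; the calibration is good to about 2 mm. The wrist camera is an equidistant fisheye: a pixel r from the principal point sees the ray r / f radians off the axis. A picture is of the moment at which its call begins: read the wrist's pose just before it.
A pose or a line that the arm cannot do raises r.PlanningError and nothing moves.
- r.hand_in(): hands the job in, once; it reports no verdict.
Readings, each from a call of its own:
- r.current_t(): time.
- r.current_q(): joint angles.
- r.current_qvel(): joint speeds.
- r.current_effort(): joint torques, N m.
- r.current_tool_pos(): TCP position.
- r.current_ee_rot(): TCP orientation.
- r.current_contact_force(): force on the tool from outside, world axes, zero at the start.
- r.current_torque(): the same for the moment, N m.
- r.current_opening(): opening from 0.0 (shut) to 1.0 (fully open).
Only numpy, scipy, OpenCV 4.12 (cv2) and the standard library are available. Lean on these libraries where they do the work, as an engineer would, in place of code of your own. Each camera call takes 0.05 s, during which the arm holds its last target.

### The job

On the electronics trainer's dual control, bring the inner knob (the vernier) back to its calibrated lock: turn it clockwise, pressing it in to pass its catch, gently on to the end stop, and let go so that it springs up locked. Leave the outer knob at its setting, do not force the little mechanism, and leave the things lying around where they are.

Things in the scene. Friction and masses are not known exactly. Their poses are not given: they have to be found in the camera images.
- trainer: electronics trainer: grey bench console 260 mm deep (x), 360 mm wide (y), with two white breadboards, small switches, binding posts, three plain single knobs and one dual control (two concentric knobs). It does not shift. Origin: centre of its underside. Its level top panel is 75 mm above that.
- control: foot of the dual control: the point on the panel's surface on the axis of both knobs; z is the vertical axis. Within 65 mm of the axis only a 9 mm high breadboard edge stands. Inside are the inner knob's small plastic catch, stop and seat, which strip above 18 N (0.35 N m of turning, or 25 N of pressing).
- vernier: inner knob (the vernier): fluted round aluminium knob, 24 mm across. Origin: centre of its top face; this frame rises and sinks with the knob but does not turn with it (its angle is not reported). At the start the top is 44 mm above the panel, 26 mm above the outer knob's top; sprung up in its lock, 47 mm above the panel.
- vernier_grip (a point): point on the inner knob's axis 8 mm below its top. It turns clockwise from above, freely (0.03 N m), for 0.3 to 1.1 rad (differs each time) up to a catch. Pressed in over 3 mm (4 N rising to 7 N; seat at 5.5 mm) it passes: 0.6 rad more, kept pressed, to a solid end stop. It may be kept pressed from the beginning of the turn.
- vernier_mid (a point): point on the inner knob's axis 13 mm below its top, half-way down to the outer knob. Let go within about 0.1 rad of the end stop, the knob springs up into its lock; let go sooner, it comes up only to the catch or its first height and keeps its angle, so it can be taken again and turned on.
- range_mark (a point): white pointer mark of the outer knob (the range knob), on the level of its top face, 22.5 mm from the axis. That knob is dark and ribbed, 45 mm across at its skirt, 40 mm above it; its top face is 18 mm above the panel. It turns very easily (0.02 N m).
- tweezers: bystander: steel tweezers, 118 mm long, lying flat on the trainer's white breadboards; origin under the middle
- heatsink: bystander: finned aluminium heat sink, 34 x 26 x 19 mm, standing on the trainer's panel; origin under the middle
- tape_roll: bystander: roll of black tape, 66 mm across, 19 mm high, lying flat on the bench beside the trainer (+y side); origin under the middle
- reel: bystander: empty white reel, 60 mm across, 40 mm high, standing on the bench beside the trainer (+y side); origin under the middle
- pliers: bystander: pliers with dark grips, 155 mm long, 13 mm high, lying on the bench beside the trainer (-y side); origin near the middle
- multimeter: bystander: dark hand-held meter, 155 x 76 x 45 mm, lying on its back on the robot's right; origin under the middle
- scale: bystander: dark bench scale with a round pan, 185 x 135 x 36 mm, on the robot's left; origin under the middle

How it is judged:
By the outcome, as a careful person would: the job done as asked, in the order asked, and still so for the second after the job is handed in, with the robot touching nothing.
It also fails if it takes over 67 s, if anything falls off the work surface, if the arm or the gripper's body presses on something with over 40 N, if the wrist force passes 120 N, or if a joint passes its speed limit or range.

## Working session

There is one attempt and no reset: what is moved stays moved. The work goes in short steps, each a Python script; the robot and the scene stay as the last script left them, time stands still between calls to the robot, and variables do not carry over. Pictures are saved under pics/ and viewed, and the job is handed in when it is done.

```bash
mkdir -p pics
python3 - <<'E'
from cell import r, optics
import cv2
for n in("scene","top","wrist"):
    d=optics.get_image(n); cv2.imwrite(f"pics/{n}0.png",d["pixels"][:,:,::-1])
    print(n,d["fx"],d["fy"],d["cx"],d["cy"]); print(d.get("camera_from_world",d.get("mount")))
print(r.finger_overhang,r.current_t(),r.current_contact_force(),r.current_ee_rot(),r.current_opening())
E
```

```text
scene 430.2882027961211 430.2882027961211 317.80761830217506 202.49912737498084
[[-0.42545034  0.90487955 -0.01360138  0.23663018]
 [ 0.55041283  0.24680094 -0.79758073 -0.24604938]
 [-0.71835766 -0.34681737 -0.60305886  1.75633475]
 [ 0.          0.          0.          1.        ]]
top 456.8086259144336 456.8086259144336 326.1375294692041 202.4184800973453
[[ 0.02918904 -0.99954748  0.00726875 -0.00570774]
 [-0.99809701 -0.0295403  -0.05412706  0.58277211]
 [ 0.05431728 -0.005675   -0.9985076   1.62227871]
 [ 0.          0.          0.          1.        ]]
wrist 309.70691628693146 309.70691628693146 324.586308413994 196.0615251004238
[[-2.52800371e-05 -9.49763860e-01 -3.12967427e-01  8.00731880e-02]
 [ 9.99999102e-01 -4.43379743e-04  1.26475156e-03  7.50699568e-04]
 [-1.33997874e-03 -3.12967114e-01  9.49763018e-01 -1.52228885e-01]
 [ 0.00000000e+00  0.00000000e+00  0.00000000e+00  1.00000000e+00]]
0.022 0.15 [-0.60015517  0.36232802 -0.25595683] [ 2.26393815e-01  9.74035757e-01 -4.08204240e-04 -1.31388127e-04] 1.0019570565826577
```

View pics/top0.png

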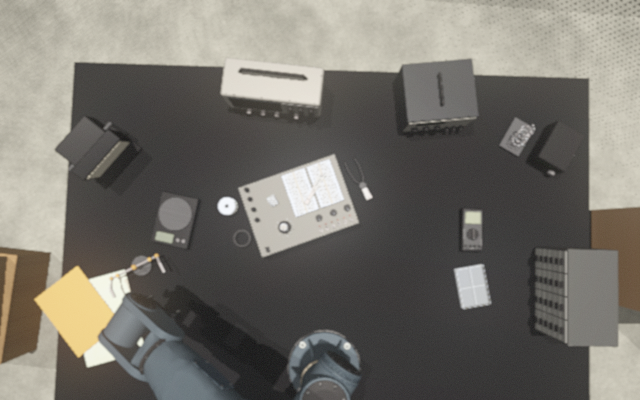

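View pics/scene0.png

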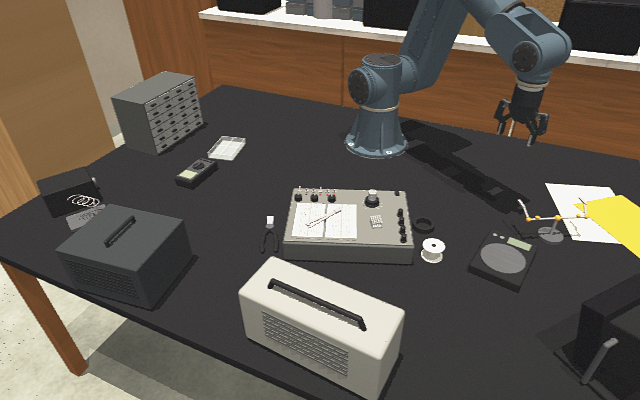

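View pics/wrist0.png

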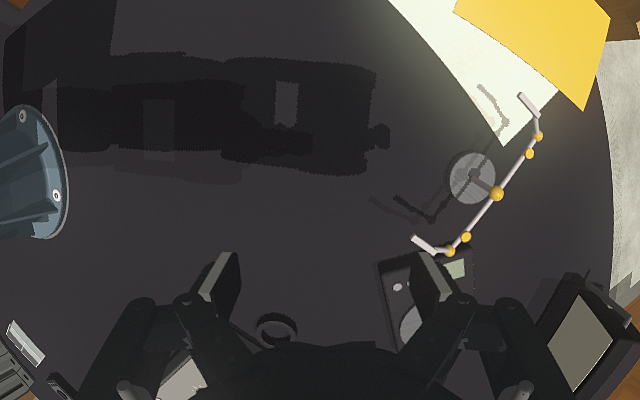

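The top view shows the trainer around (298,205), with the dual control at about (284,227). In the scene view the control is near (372,198). I'll crop both and get a first position.

```bash
cat > h.py <<'E'
import numpy as np, cv2
from cell import r, optics
from scipy.spatial.transform import Rotation as R
def ray(d,u,v):
    M=d["camera_from_world"]; Rt=M[:3,:3].T; c=-Rt@M[:3,3]
    return c, Rt@np.array([(u-d["cx"])/d["fx"],(v-d["cy"])/d["fy"],1])
def onplane(d,u,v,z):
    c,k=ray(d,u,v); return c+k*(z-c[2])/k[2]
def wcam(d,p,q):
    T=np.eye(4); T[:3,:3]=R.from_quat(q).as_matrix(); T[:3,3]=p
    return T@d["mount"]
def wray(d,W,u,v):
    x,y=u-d["cx"],v-d["cy"]; rr=np.hypot(x,y); th=rr/d["fx"]
    k=np.array([np.sin(th)*x/max(rr,1e-9),np.sin(th)*y/max(rr,1e-9),np.cos(th)])
    return W[:3,3],W[:3,:3]@k
def wplane(d,W,u,v,z):
    c,k=wray(d,W,u,v); return c+k*(z-c[2])/k[2]
def wproj(d,W,P):
    c=np.linalg.inv(W)@np.r_[P,1]; c=c[:3]; th=np.arctan2(np.hypot(c[0],c[1]),c[2]); a=np.arctan2(c[1],c[0])
    return d["cx"]+d["fx"]*th*np.cos(a), d["cy"]+d["fx"]*th*np.sin(a)
E
python3 - <<'E'
from h import *
d=optics.get_image("top"); s=optics.get_image("scene")
print(onplane(d,284,227,.119), onplane(s,372,193,.119))
a=cv2.resize(d["pixels"][140:270,225:385],None,fx=4.9,fy=4.5,interpolation=cv2.INTER_CUBIC)[:, :, ::-1]
cv2.imwrite("pics/tc.png",a)
a=cv2.resize(s["pixels"][170:270,270:430],None,fx=5,fy=5,interpolation=cv2.INTER_CUBIC)[:, :, ::-1]
cv2.imwrite("pics/sc.png",a)
E
```

```text
[0.49052464 0.15060598 0.119     ] [0.50004841 0.15250016 0.119     ]
```

View pics/tc.png

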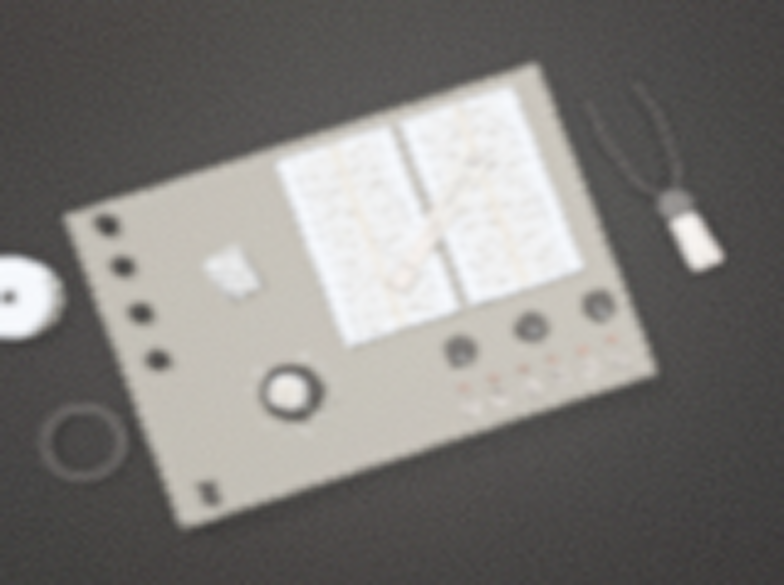

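View pics/sc.png

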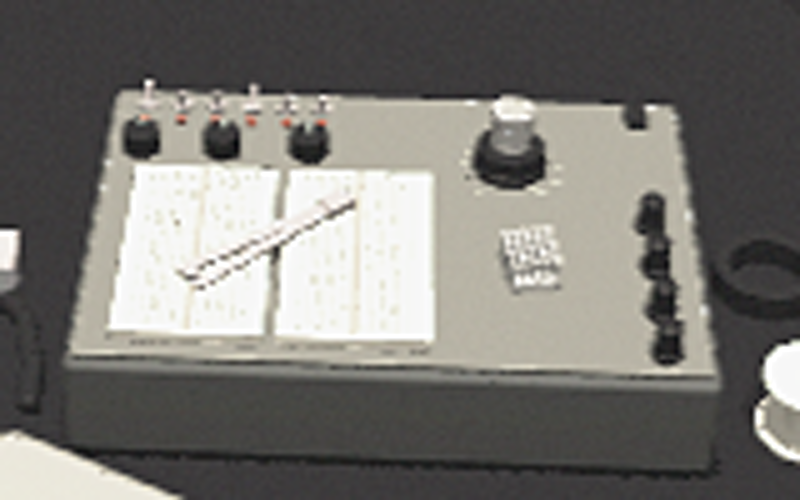

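Run:
```python
from h import *
from itertools import product
d=optics.get_image("top"); s=optics.get_image("scene")
c1,k1=ray(d,284.2,227.1); c2,k2=ray(s,372.8,190.6)
A=np.c_[k1,-k2]; t=np.linalg.lstsq(A,c2-c1,rcond=None)[0]
print(c1+k1*t[0],c2+k2*t[1])
p=np.array([0.492,0.151,0.23])
for yaw in np.arange(-3.1,3.2,.4):
    q=(R.from_euler('z',yaw)*R.from_euler('x',np.pi)).as_quat()
    j=r.inverse_kinematics(p,q); print(round(yaw,2), None if j is None else np.round(j,2))
```

```text
[0.49021346 0.14980127 0.1204763 ] [0.48968697 0.15124363 0.12059911]
-3.1 [ 0.21  0.28  1.73  0.    1.13 -1.41]
-2.7 [ 0.21  0.28  1.73  0.    1.13 -1.81]
-2.3 [ 0.21  0.28  1.73  0.    1.13 -2.21]
-1.9 [ 0.21  0.28  1.73  0.    1.13 -2.61]
-1.5 None
-1.1 None
-0.7 [ 0.21  0.28  1.73 -0.    1.13  2.48]
-0.3 [ 0.21  0.28  1.73 -0.    1.13  2.08]
0.1 [ 0.21  0.28  1.73 -0.    1.13  1.68]
0.5 [ 0.21  0.28  1.73 -0.    1.13  1.28]
0.9 [ 0.21  0.28  1.73 -0.    1.13  0.88]
1.3 [ 0.21  0.28  1.73 -0.    1.13  0.48]
1.7 [ 0.21  0.28  1.73 -0.    1.13  0.08]
2.1 [ 0.21  0.28  1.73  0.    1.13 -0.32]
2.5 [ 0.21  0.28  1.73  0.    1.13 -0.72]
2.9 [ 0.21  0.28  1.73  0.    1.13 -1.12]
```

Triangulated vernier top is at z≈0.1205 against an expected 0.119, and the residual is small. Next I'll look with the wrist camera from two opposite yaws above it.

Run:
```python
from h import *
import pickle
o=[]
P=np.array([0.490,0.1505,0.215])
r.set_gripper(0.75,20)
for i,yaw in enumerate((2.8-np.pi,2.8)):
    q=(R.from_euler('z',yaw)*R.from_euler('x',np.pi)).as_quat()
    r.move_to(P,q); r.sleep(.3)
    p,qq=r.current_tool_pos(),r.current_ee_rot(); d=optics.get_image("wrist")
    W=wcam(d,p,qq); o.append((d,p,qq,W)); print(p,qq,wproj(d,W,np.r_[P[:2],.119]))
    cv2.imwrite(f"pics/w{i}.png",d["pixels"][:,:,::-1])
pickle.dump(o,open("o.pkl","wb")); print(r.current_t(),r.current_contact_force(),r.current_torque())
```

```text
[0.48994368 0.15073701 0.2149832 ] [ 9.85501985e-01 -1.69663896e-01 -1.01158493e-05 -2.31073089e-06] (np.float64(326.06950909788446), np.float64(194.79159160101068))
[0.49001138 0.15050721 0.21499881] [1.70010680e-01 9.85442220e-01 7.04908958e-06 1.90788015e-06] (np.float64(323.3355986672432), np.float64(193.96654700069212))
5.95 [ 0.13152387 -0.05643359 -0.51873513] [-0.0219685   0.00618289  0.00761729]
```

View pics/w0.png

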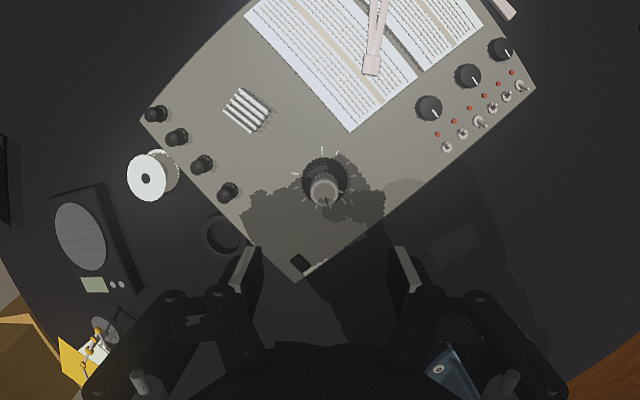

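View pics/w1.png

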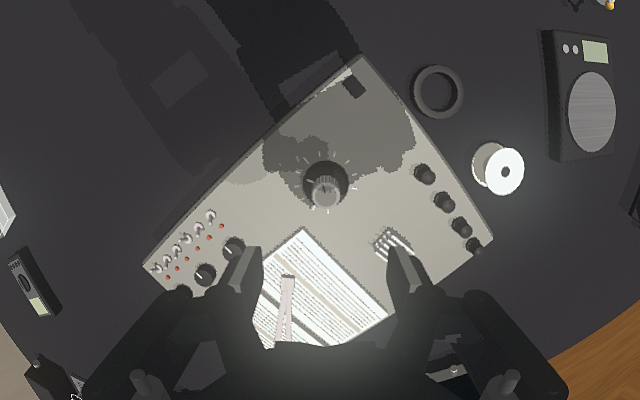

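Run:
```python
from h import *
import pickle
o=pickle.load(open("o.pkl","rb"))
t=[]
for d,p,q,W in o:
    im=d["pixels"][140:230,280:370][:,:,::-1]; b=cv2.resize(im,None,fx=4.4,fy=4.4*1,interpolation=cv2.INTER_CUBIC)
    cv2.circle(b,(0,0),1,(0,0,255)); t.append(b)
cv2.imwrite("pics/z.png",np.hstack(t))
```

```text
(no output)
```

View pics/z.png

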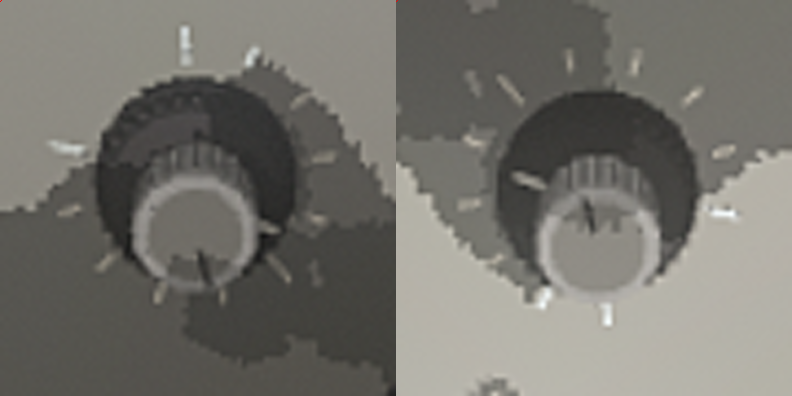

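Run:
```python
from h import *
import pickle
o=pickle.load(open("o.pkl","rb"))
px=[(323.8,193.1),(325.85,194.9)]; L=[]
for (d,p,q,W),(u,v) in zip(o,px):
    print(wplane(d,W,u,v,.119), d["depth"][int(v)-3:int(v)+4,int(u)-3:int(u)+4].mean())
    L.append(wray(d,W,u,v))
    # depth points
    vv,uu=np.mgrid[180:210,305:345]; Z=d["depth"][180:210,305:345]
    pts=[]
    for a,b,z in zip(uu.ravel(),vv.ravel(),Z.ravel()):
        c,k=wray(d,W,a,b); kz=k@W[:3,2]; pts.append(c+k*z/kz)
    pts=np.array(pts); m=pts[:,2]>.112
    print("depth top",np.median(pts[m,2]),m.sum(),(pts[m].min(0)+pts[m].max(0))/2,np.ptp(pts[m],0))
(c1,k1),(c2,k2)=L
t=np.linalg.lstsq(np.c_[k1,-k2],c2-c1,rcond=None)[0]; print(c1+k1*t[0],c2+k2*t[1])
for (d,p,q,W),(u,v) in zip(o[1:],[(280+(528-396)/4.4-.4,140+180/4.4-.4)]): print("mark",wplane(d,W,u,v,.093))
```

```text
[0.49204744 0.15180089 0.119     ] 0.25468847
depth top 0.11924043270183332 628 [0.52326948 0.14407773 0.23971525] [0.08560487 0.03916961 0.25498874]
[0.49148952 0.15221857 0.119     ] 0.26018524
depth top 0.11931347310792881 653 [0.45925938 0.15862189 0.23965698] [0.08874046 0.03873646 0.25513965]
[0.49173904 0.15191466 0.11796591] [0.49180833 0.1521113  0.11796688]
mark [0.4814005  0.14010176 0.093     ]
```

Axis is at (0.4918, 0.1520). Both views agree to 0.5 mm, and depth gives the top at z≈0.1192. I'll descend with the fingertips staying about 7 mm above the outer knob, then close in small steps while watching the side force.

Run:
```python
from h import *
X=np.array([0.4918,0.1520])
r.set_gripper(0.6,20)
q=(R.from_euler('z',2.8)*R.from_euler('x',np.pi)).as_quat()
r.move_linear(np.r_[X,.16],rot=q,vel=.08)
r.move_linear(np.r_[X,.1225],vel=.04); r.sleep(.2)
f0=r.current_contact_force(); print("f0",f0,r.current_torque(),r.current_tool_pos())
Rt=R.from_quat(r.current_ee_rot())
for g in(.45,.36,.33,.31):
    r.set_gripper(g,20); r.sleep(.1)
    print(g,r.current_opening(),Rt.inv().apply(r.current_contact_force()-f0).round(2))
d=optics.get_image("wrist"); cv2.imwrite("pics/g.png",d["pixels"][:,:,::-1])
b=cv2.resize(d["pixels"][140:310,230:420][:,:,::-1],None,fx=3,fy=3); cv2.imwrite("pics/gz.png",b); print(r.current_t())
```

```text
f0 [ 1.25191019 -0.16584553  0.00422062] [-0.01741715  0.03499799 -0.00653736] [0.49190303 0.15201387 0.12269184]
0.45 0.449113323992579 [ 0.72 -0.49  0.1 ]
0.36 0.35887976634860896 [1.09 1.18 0.36]
0.33 0.3294085589498657 [ 1.33 -0.3  -0.  ]
0.31 0.3140636115657568 [ 2.57 -0.84 -0.99]
9.775
```

View pics/gz.png

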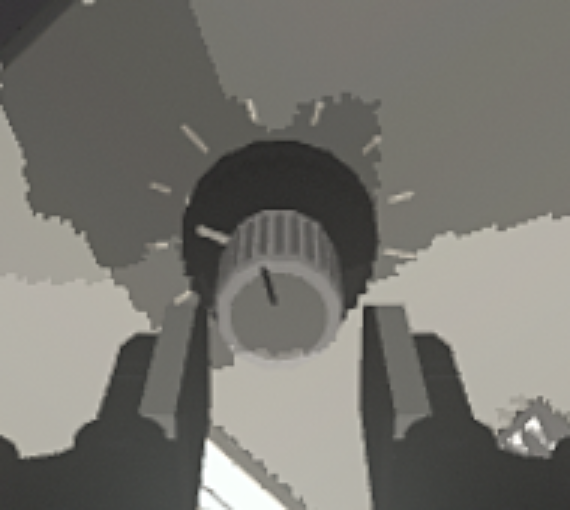

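Run:
```python
from h import *
p,q=r.current_tool_pos(),r.current_ee_rot(); d=optics.get_image("wrist"); W=wcam(d,p,q); Rt=R.from_quat(q)
f=lambda P:tuple(((np.array(wproj(d,W,P))-[230,140])*3).round(0))
print("knob",f([.4918,.1520,.119]))
for y in(-.013,.013):
  for x in(-.011,.011):
    for z in(0,.01,.022): print(x,y,z,f(p+Rt.apply([x,y,z])))
D=d["depth"]
for (cu,cv) in[(180,330),(385,330),(200,312),(372,312),(205,400),(278,320)]:
    u,v=int(cu/3+230),int(cv/3+140); c,k=wray(d,W,u,v); P=c+k*D[v,u]/(k@W[:3,2]); print((cu,cv),Rt.inv().apply(P-p).round(4),P.round(4))
```

```text
knob (np.float64(279.0), np.float64(313.0))
-0.011 -0.013 0 (np.float64(210.0), np.float64(372.0))
-0.011 -0.013 0.01 (np.float64(214.0), np.float64(347.0))
-0.011 -0.013 0.022 (np.float64(218.0), np.float64(319.0))
0.011 -0.013 0 (np.float64(206.0), np.float64(267.0))
0.011 -0.013 0.01 (np.float64(210.0), np.float64(246.0))
0.011 -0.013 0.022 (np.float64(215.0), np.float64(223.0))
-0.011 0.013 0 (np.float64(347.0), np.float64(372.0))
-0.011 0.013 0.01 (np.float64(344.0), np.float64(347.0))
-0.011 0.013 0.022 (np.float64(341.0), np.float64(319.0))
0.011 0.013 0 (np.float64(351.0), np.float64(267.0))
0.011 0.013 0.01 (np.float64(347.0), np.float64(246.0))
0.011 0.013 0.022 (np.float64(343.0), np.float64(222.0))
(180, 330) [ 0.0109 -0.0154 -0.0237] [0.4764 0.1412 0.1462]
(385, 330) [ 0.0108  0.0166 -0.0235] [0.4872 0.1713 0.146 ]
(200, 312) [ 0.0107 -0.0131 -0.0171] [0.4773 0.1433 0.1396]
(372, 312) [ 0.0113  0.0152 -0.0183] [0.4862 0.1701 0.1407]
(205, 400) [-0.0023 -0.0122 -0.0231] [0.4899 0.1398 0.1456]
(278, 320) [-0.0006 -0.0005  0.0026] [0.4922 0.1513 0.1199]
```

The wrist depth puts the visible fingertips about 38 mm farther back than `finger_overhang` implies. I'll check that independently from the scene camera before trusting either.

Run:
```python
from h import *
s=optics.get_image("scene"); 
b=cv2.resize(s["pixels"][120:220,320:440][:,:,::-1],None,fx=6,fy=6,interpolation=cv2.INTER_NEAREST)
M=s["camera_from_world"]
p=r.current_tool_pos()
for z,c in((.119,(0,0,255)),(.1005,(0,255,0)),(.139,(255,0,0))):
    k=M[:3]@np.r_[p[:2],z,1]; u=s["fx"]*k[0]/k[2]+s["cx"]; v=s["fy"]*k[1]/k[2]+s["cy"]; print(z,u,v)
    x,y=int((u-320+.5)*6),int((v-120+.5)*6); cv2.line(b,(x-100,y),(x-60,y),c,2); cv2.line(b,(x+60,y),(x+100,y),c,2)
cv2.imwrite("pics/sg.png",b)
d=optics.get_image("wrist"); cv2.imwrite("pics/g2.png",d["pixels"][:,:,::-1])
```

```text
0.119 372.7718143996337 191.4724822105266
0.1005 372.380306931977 196.49058268065292
0.139 373.20282474113054 185.94805834642924
```

View pics/sg.png

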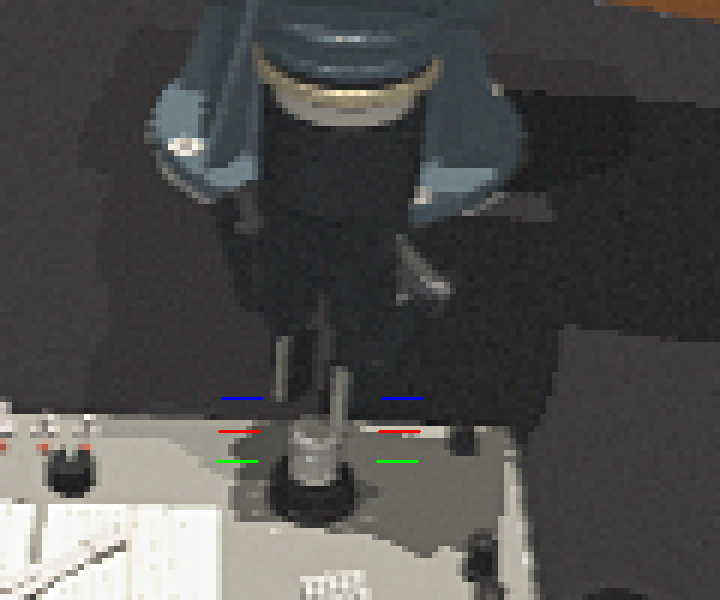

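View pics/g2.png

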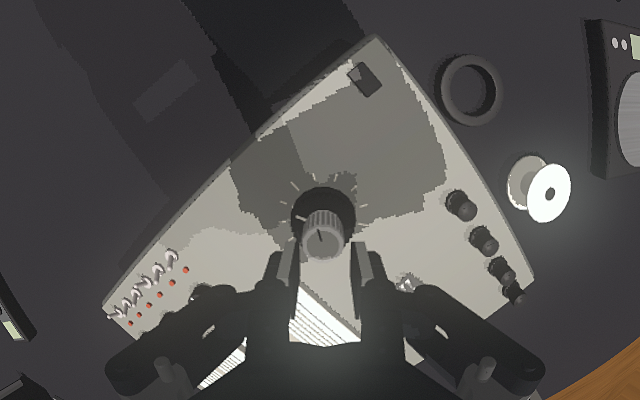

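Run:
```python
from h import *
p,q=r.current_tool_pos(),r.current_ee_rot(); d=optics.get_image("wrist"); D=d["depth"].astype(float); m=d["mount"]
v,u=np.mgrid[0:400,0:640]; x,y=u-d["cx"],v-d["cy"]; rr=np.hypot(x,y)+1e-9; th=rr/d["fx"]
k=np.stack([np.tan(th)*x/rr,np.tan(th)*y/rr,np.ones_like(th)],-1)
P=(k*D[...,None])@m[:3,:3].T+m[:3,3]
for col in (282,286,290,294,296,354,356,360,366,370):
    print(col,[(vv,P[vv,col].round(3).tolist()) for vv in range(234,262,4)])
```

```text
282 [(234, [-0.015, -0.03, 0.049]), (238, [-0.017, -0.03, 0.047]), (242, [-0.021, -0.03, 0.048]), (246, [-0.024, -0.03, 0.047]), (250, [-0.027, -0.03, 0.047]), (254, [0.007, -0.02, -0.02]), (258, [0.011, -0.018, -0.031])]
286 [(234, [-0.015, -0.027, 0.048]), (238, [-0.017, -0.027, 0.047]), (242, [0.01, -0.018, -0.014]), (246, [0.011, -0.018, -0.02]), (250, [0.011, -0.017, -0.024]), (254, [0.011, -0.017, -0.027]), (258, [0.011, -0.016, -0.031])]
290 [(234, [-0.014, -0.024, 0.047]), (238, [-0.018, -0.024, 0.048]), (242, [0.011, -0.016, -0.015]), (246, [0.011, -0.016, -0.019]), (250, [0.011, -0.015, -0.024]), (254, [0.01, -0.015, -0.026]), (258, [0.011, -0.015, -0.032])]
294 [(234, [-0.006, -0.019, 0.03]), (238, [-0.018, -0.021, 0.048]), (242, [0.011, -0.014, -0.015]), (246, [0.011, -0.014, -0.02]), (250, [0.011, -0.014, -0.023]), (254, [0.01, -0.013, -0.027]), (258, [0.011, -0.013, -0.031])]
296 [(234, [-0.006, -0.018, 0.03]), (238, [-0.017, -0.02, 0.047]), (242, [0.011, -0.013, -0.015]), (246, [0.011, -0.013, -0.019]), (250, [0.011, -0.013, -0.023]), (254, [0.011, -0.012, -0.027]), (2
[... 431 characters left out ...]
 -0.028]), (258, [0.01, 0.015, -0.03])]
360 [(234, [-0.015, 0.026, 0.048]), (238, [-0.018, 0.026, 0.048]), (242, [0.011, 0.019, -0.015]), (246, [0.01, 0.018, -0.018]), (250, [0.01, 0.018, -0.023]), (254, [0.01, 0.017, -0.027]), (258, [0.011, 0.017, -0.031])]
366 [(234, [-0.014, 0.031, 0.047]), (238, [-0.018, 0.031, 0.047]), (242, [-0.021, 0.031, 0.049]), (246, [-0.025, 0.031, 0.048]), (250, [0.011, 0.02, -0.023]), (254, [0.011, 0.02, -0.027]), (258, [0.011, 0.019, -0.032])]
370 [(234, [-0.014, 0.033, 0.047]), (238, [-0.018, 0.034, 0.048]), (242, [-0.021, 0.034, 0.048]), (246, [-0.024, 0.034, 0.048]), (250, [-0.027, 0.034, 0.047]), (254, [0.007, 0.023, -0.021]), (258, [0.007, 0.022, -0.024])]
```

Both cameras put the real fingertips at about z=0.137, which is 14 mm behind the TCP. A step-wise close tells them apart: the knob stops it at ≈0.28 if the stated overhang holds, otherwise it closes in free air.

Run:
```python
from h import *
Rt=R.from_quat(r.current_ee_rot()); print(Rt.inv().apply(r.current_contact_force()).round(2))
for g in(.295,.285,.275,.265):
    r.set_gripper(g,20); r.sleep(.15)
    print(g,round(r.current_opening(),4),Rt.inv().apply(r.current_contact_force()).round(2),Rt.inv().apply(r.current_torque()).round(3))
d=optics.get_image("wrist"); b=cv2.resize(d["pixels"][140:310,230:420][:,:,::-1],None,fx=3,fy=3); cv2.imwrite("pics/gz2.png",b); print(r.current_t())
```

```text
[-0.39 -0.28  0.44]
0.295 0.2958 [-0.16 -0.8   0.22] [ 0.018 -0.029 -0.009]
0.285 0.2852 [ 0.3  -0.09  0.37] [ 0.066 -0.003 -0.011]
0.275 0.275 [0.11 0.59 0.06] [-0.028 -0.017 -0.029]
0.265 0.2647 [ 0.05 -0.31 -0.19] [ 0.     0.033 -0.022]
11.4917
```

View pics/gz2.png

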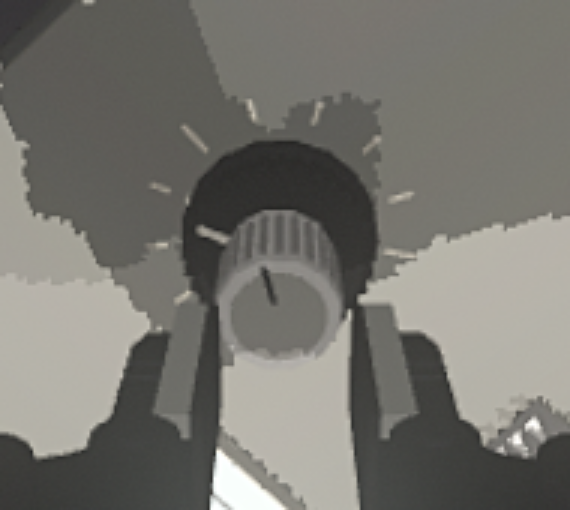

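The fingers closed past 24 mm without contact, so the measured tip position (14 mm behind the TCP) is right. I'll reopen, shift 1 mm to centre on the fingers as seen, and descend so the tips sit about 8 mm above the outer knob, checking force on the way.

Run:
```python
from h import *
r.set_gripper(.5,20)
q=(R.from_euler('z',2.8)*R.from_euler('x',np.pi)); Y=q.apply([0,1,0])
X=np.array([0.4918,0.1520,0])-.0010*Y; X[2]=0
r.move_linear(X+[0,0,.1227],rot=q.as_quat(),vel=.05)
f0=r.current_contact_force()
for z in np.arange(.119,.0875,-.0045):
    r.move_linear(X+[0,0,max(z,.088)],vel=.04)
    f=r.current_contact_force()-f0
    if np.linalg.norm(f)>4: print("contact",z,f); break
r.sleep(.2); Rt=R.from_quat(r.current_ee_rot()); f0=r.current_contact_force();print(r.current_tool_pos(),Rt.inv().apply(f0).round(2))
for g in(.38,.34,.32,.31):
    r.set_gripper(g,20); r.sleep(.1)
    print(g,round(r.current_opening(),4),Rt.inv().apply(r.current_contact_force()-f0).round(2))
d=optics.get_image("wrist"); b=cv2.resize(d["pixels"][140:310,230:420][:,:,::-1],None,fx=3,fy=3); cv2.imwrite("pics/gz3.png",b)
s=optics.get_image("scene"); b=cv2.resize(s["pixels"][120:220,320:440][:,:,::-1],None,fx=6,fy=6,interpolation=cv2.INTER_NEAREST);cv2.imwrite("pics/sg3.png",b)
print(r.current_t())
```

```text
[0.49151538 0.15106967 0.08806915] [0.57 0.44 1.2 ]
0.38 0.3817 [-0.59 -0.41 -0.46]
0.34 0.3392 [-0.4  -0.57 -2.01]
0.32 0.3204 [-2.   -0.57 -0.93]
0.31 0.3142 [-0.59 -0.66 -1.88]
15.7417
```

View pics/gz3.png

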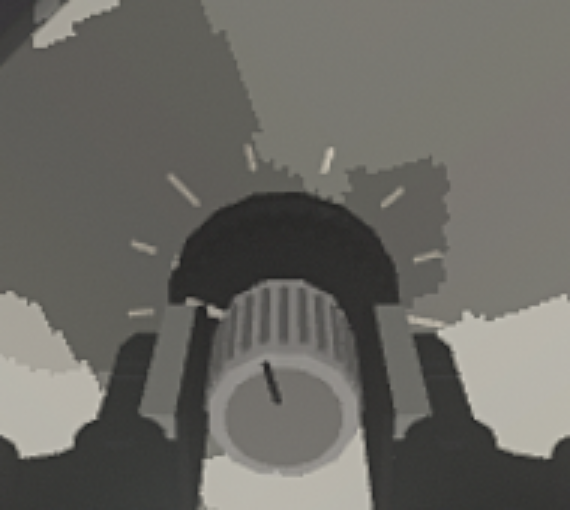

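View pics/sg3.png

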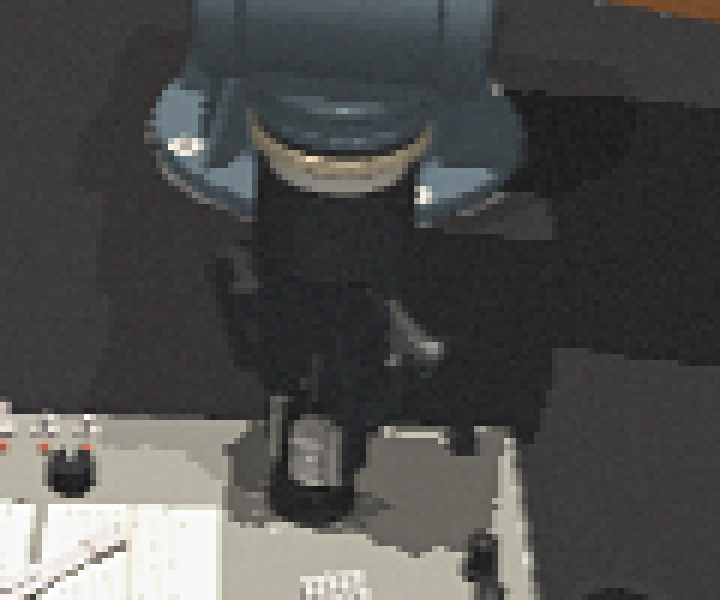

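The knob now sits centred between the pads (knob spans 208–360 and the pads about 205–370 in the crop), with the tips above the dark outer knob. Closing gently.

Run:
```python
from h import *
Rt=R.from_quat(r.current_ee_rot())
def avg(n=6):
    F=[];T=[]
    for _ in range(n): F.append(r.current_contact_force());T.append(r.current_torque()); r.sleep(.03)
    return Rt.inv().apply(np.mean(F,0)).round(2),Rt.inv().apply(np.mean(T,0)).round(3)
print(avg())
for g in(.30,.295,.29,.285,.28,.27,.26):
    r.set_gripper(g,20); o=r.current_opening(); a=avg()
    print(g,round(o,4),*a)
    if abs(a[0][1])>6: print("side"); break
    if o-g>.008: break
print(r.current_tool_pos(),r.current_t())
```

```text
(array([-0.06,  0.34, -0.07]), array([ 0.001, -0.009, -0.009]))
0.3 0.3011 [-0.24  0.57 -0.14] [-0.003 -0.005 -0.009]
0.295 0.2971 [0.09 0.17 0.06] [ 0.    -0.023  0.006]
0.29 0.2912 [-0.09  0.33  0.34] [ 0.021 -0.002 -0.02 ]
0.285 0.2858 [ 0.06 -0.12 -0.02] [ 0.069  0.004 -0.012]
0.28 0.2779 [-0.58 -2.55 -0.65] [ 0.431 -0.054 -0.002]
0.27 0.2714 [-0.51 -4.28 -1.71] [ 0.726 -0.065  0.018]
0.26 0.2743 [-0.46 -5.06 -1.61] [ 0.776 -0.066  0.02 ]
[0.49142255 0.15098015 0.08801094] 18.8583
```

Gripped, opening 0.274. There's a 5 N side force (−y of the tool), so I'll ease the TCP along that until it is near zero before turning.

```bash
cat >> h.py <<'E'
def avg(n=4):
    Rt=R.from_quat(r.current_ee_rot()); F=[];T=[]
    for _ in range(n): F.append(r.current_contact_force());T.append(r.current_torque()); r.sleep(.02)
    return Rt.inv().apply(np.mean(F,0)).round(2),Rt.inv().apply(np.mean(T,0)).round(3)
E
python3 - <<'E'
from h import *
q=(R.from_euler('z',2.8)*R.from_euler('x',np.pi)); Y=q.apply([0,1,0])
for off in(.0013,.0016,.0019):
    X=np.array([0.4918,0.1520,.088])-off*Y
    r.move_linear(X,rot=q.as_quat(),vel=.01); r.sleep(.1); a=avg(); print(off,*a,r.current_tool_pos())
    if abs(a[0][1])<1.3: break
print(r.current_t())
E
```

```text
0.0013 [ 0.27 -2.23 -1.48] [0.282 0.037 0.011] [0.49141783 0.15091953 0.08802697]
0.0016 [ 1.36  3.52 -0.96] [-0.476  0.192  0.001] [0.49140344 0.15078722 0.08806613]
0.0019 [ 1.8   5.85 -0.52] [-0.953  0.29  -0.04 ] [0.49142585 0.15072551 0.08811741]
20.1083
```

Run:
```python
from h import *
q=(R.from_euler('z',2.8)*R.from_euler('x',np.pi)); Y=q.apply([0,1,0])
X=np.array([0.4918,0.1520,0])-.00142*Y; X[2]=0
r.move_linear(X+[0,0,.088],rot=q.as_quat(),vel=.01); r.set_gripper(.2,26); r.sleep(.1); print(r.current_opening(),*avg())
for z in(.087,.086,.085,.0845,.0840,.0837):
    r.move_linear(X+[0,0,z],vel=.01); a=avg(); print(z,r.current_tool_pos()[2].round(4),*a)
    if -a[0][2]>11: break
print(r.current_t())
```

```text
0.26576464115439624 [ 1.8   4.36 -1.82] [-0.727  0.271 -0.007]
0.087 0.0871 [ 2.48  4.94 -3.63] [-0.692  0.382 -0.016]
0.086 0.0861 [ 2.19  4.54 -4.7 ] [-0.696  0.379 -0.023]
0.085 0.0851 [ 2.7   4.68 -4.62] [-0.695  0.424  0.006]
0.0845 0.0846 [ 2.92  4.39 -5.6 ] [-0.695  0.428 -0.004]
0.084 0.0842 [ 2.44  4.49 -5.53] [-0.703  0.46   0.001]
0.0837 0.0839 [ 2.68  3.87 -6.09] [-0.684  0.45  -0.018]
22.6417
```

The press force is about 6 N at 4.1 mm travel, which fits the spring. Now turning clockwise in small steps with side-force relief and a torque stop.

Run:
```python
from h import *
import json
base=np.array([0.4918,0.1520,0.0837]); yaw=2.8; off=np.array([0,-.0012,0]) # tool-frame offset of TCP
c=np.zeros(3); T0=avg(6)[1][2]; log=[]; t0=r.current_t()
q=(R.from_euler('z',yaw)*R.from_euler('x',np.pi)); c=q.apply(off)
while yaw>2.8-0.75:
    yaw-=.08
    q=(R.from_euler('z',yaw)*R.from_euler('x',np.pi))
    r.move_linear(base+q.apply(off),rot=q.as_quat(),vel=.05)
    F,T=avg(3); 
    print(round(2.8-yaw,2),F,T,(off*1e3).round(2),round(r.current_t()-t0,2))
    off=off+np.array([np.clip(F[0]*3e-5,-1e-4,1e-4),np.clip(F[1]*4e-5,-2e-4,2e-4),0])
    if T[2]-T0<-.1: print("stop torque"); break
    if abs(F[2])>14 or np.hypot(*F[:2])>11: print("force"); break
json.dump([yaw,off.tolist()],open("st.json","w"))
```

```text
0.08 [ 2.67  2.28 -5.59] [-0.401  0.356  0.043] [ 0.  -1.2  0. ] 0.3
0.16 [ 2.06  1.81 -5.77] [-0.212  0.229  0.024] [ 0.08 -1.11  0.  ] 0.6
0.24 [ 0.75  0.67 -5.33] [-0.096  0.097 -0.014] [ 0.14 -1.04  0.  ] 0.9
0.32 [-0.01  0.37 -6.32] [-0.035  0.022  0.012] [ 0.16 -1.01  0.  ] 1.2
0.4 [-0.39 -0.23 -5.6 ] [ 0.011 -0.064  0.001] [ 0.16 -0.99  0.  ] 1.5
0.48 [-1.08 -0.24 -5.33] [ 0.017 -0.134  0.007] [ 0.15 -1.    0.  ] 1.8
0.56 [-1.4  -0.01 -5.78] [-0.006 -0.201  0.012] [ 0.12 -1.01  0.  ] 2.1
0.64 [-1.21 -0.66 -5.86] [-0.024 -0.246  0.007] [ 0.08 -1.01  0.  ] 2.4
0.72 [-1.39  0.15 -5.66] [-0.051 -0.263 -0.006] [ 0.04 -1.04  0.  ] 2.7
0.8 [-1.74  0.29 -6.21] [-0.055 -0.284  0.023] [-0.   -1.03  0.  ] 3.0
```

Run:
```python
from h import *
d=optics.get_image("wrist"); b=cv2.resize(d["pixels"][140:310,230:420][:,:,::-1],None,fx=3,fy=3); cv2.imwrite("pics/gz4.png",b)
print(r.current_opening(),r.current_t())
```

```text
0.2677552981414392 25.7917
```

View pics/gz4.png

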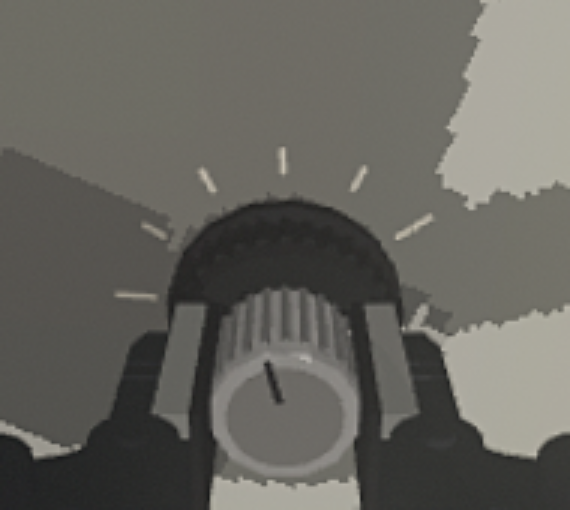

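The index line is unchanged in the tool frame, at (272,380), so the knob turns with the fingers without slip. Continuing to the end stop in finer steps.

Run:
```python
from h import *
import json
base=np.array([0.4918,0.1520,0.0837]); yaw,off=json.load(open("st.json")); off=np.array(off)
t0=r.current_t(); tz=[]; i=0
while 2.8-yaw<1.8:
    yaw-=.03; i+=1
    q=(R.from_euler('z',yaw)*R.from_euler('x',np.pi))
    r.move_linear(base+q.apply(off),rot=q.as_quat(),vel=.05)
    F,T=avg(3); tz.append(T[2])
    if i%4==0 or T[2]<-.04: print(round(2.8-yaw,2),F,T,(off*1e3).round(2),round(r.current_t()-t0,2))
    off=off+np.array([np.clip(F[0]*3e-5,-1e-4,1e-4),np.clip(F[1]*4e-5,-2e-4,2e-4),0])
    if abs(T[2])>.1: print("stop torque"); break
    if abs(F[2])>14 or np.hypot(*F[:2])>9: print("force",F); break
    if r.current_t()-t0>14: break
json.dump([yaw,off.tolist()],open("st.json","w")); print(r.current_t(),np.round(tz,3))
q=R.from_quat(r.current_ee_rot()); print(2.8-(q*R.from_euler('x',-np.pi)).as_euler('zyx')[0])
```

```text
0.92 [-1.53  0.2  -6.16] [-0.072 -0.188  0.025] [-0.21 -0.98  0.  ] 1.2
1.04 [-1.23  0.54 -5.98] [-0.076 -0.148  0.04 ] [-0.35 -0.89  0.  ] 2.4
1.16 [-0.41  0.58 -5.32] [-0.072 -0.09   0.018] [-0.48 -0.77  0.  ] 3.6
1.28 [-0.59  0.46 -5.37] [-0.071 -0.098  0.019] [-0.57 -0.71  0.  ] 4.8
1.4 [-1.02  0.55 -5.64] [-0.082 -0.145  0.028] [-0.63 -0.6   0.  ] 6.0
1.52 [ 0.3   0.19 -4.77] [-0.028 -0.011 -0.062] [-0.72 -0.49  0.  ] 7.2
1.55 [ 0.33  0.92 -5.57] [ 0.066  0.09  -0.086] [-0.71 -0.48  0.  ] 7.5
1.58 [ 0.96  0.44 -5.66] [ 0.157  0.235 -0.14 ] [-0.7  -0.45  0.  ] 7.8
stop torque
33.5917 [ 0.012  0.018  0.014  0.025  0.049  0.014 -0.007  0.04   0.036  0.002
  0.014  0.018  0.021  0.015  0.005  0.019  0.005 -0.01   0.019  0.028
  0.022  0.009  0.012 -0.062 -0.086 -0.14 ]
1.579782922431022
```

Torque rose steadily to −0.14 N m from ~1.50 rad on, which is past the largest possible catch angle (1.1), so this is the end stop. Releasing, backing off upward, and looking.

Run:
```python
from h import *
import pickle
r.set_gripper(.55,20); r.sleep(.3); print(avg())
p=r.current_tool_pos(); r.move_linear(p+[0,0,.037],vel=.06)
r.move_linear(np.array([.490,.1505,.215]),vel=.12)
r.sleep(.3)
p,q=r.current_tool_pos(),r.current_ee_rot(); d=optics.get_image("wrist"); W=wcam(d,p,q); pickle.dump((d,p,q,W),open("o2.pkl","wb"))
cv2.imwrite("pics/end.png",cv2.resize(d["pixels"][140:230,280:370][:,:,::-1],None,fx=6,fy=6,interpolation=cv2.INTER_CUBIC))
vv,uu=np.mgrid[180:210,305:345]; pts=[]
for a,b in zip(uu.ravel(),vv.ravel()):
    c,k=wray(d,W,a,b); pts.append(c+k*d["depth"][b,a]/(k@W[:3,2]))
pts=np.array(pts); m=(pts[:,2]>.112)&(pts[:,2]<.14); print("top z",np.median(pts[m,2]),np.median(pts[m],0)); print(r.current_t())
```

```text
(array([-0.16,  0.29, -0.3 ]), array([-0.023, -0.015, -0.004]))
top z 0.12198395028436015 [0.49246983 0.15313067 0.12198395]
36.3667
```

View pics/end.png

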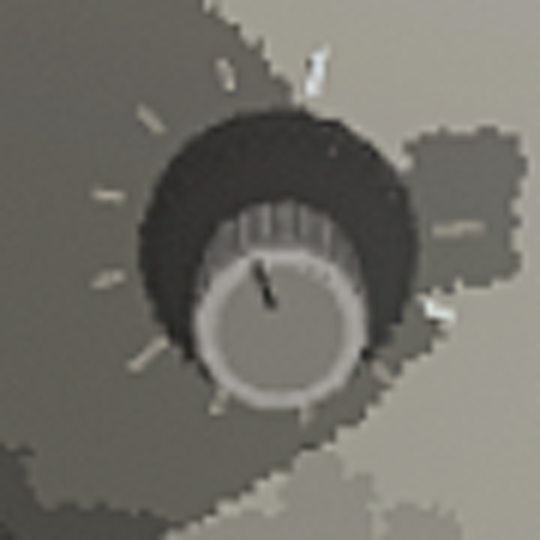

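The top is now at z=0.122, which is 47 mm above the panel, so it is sprung up in its lock. The range mark is hidden from this side, so I'll go back to the first viewing yaw to compare it and the bystanders.

Run:
```python
from h import *
import pickle
q=(R.from_euler('z',2.8)*R.from_euler('x',np.pi)).as_quat()
r.move_to(np.array([.490,.1505,.215]),q); r.sleep(.3)
d=optics.get_image("wrist")
a=pickle.load(open("o.pkl","rb"))[1][0]["pixels"]
f=lambda x:cv2.resize(x[140:230,280:370][:,:,::-1],None,fx=4.4,fy=4.4,interpolation=cv2.INTER_CUBIC)
cv2.imwrite("pics/cmp.png",np.hstack([f(a),f(d["pixels"])])); 
cv2.imwrite("pics/cmpfull.png",cv2.absdiff(a,d["pixels"])*2)
print(r.current_t())
```

```text
38.125
```

View pics/cmp.png

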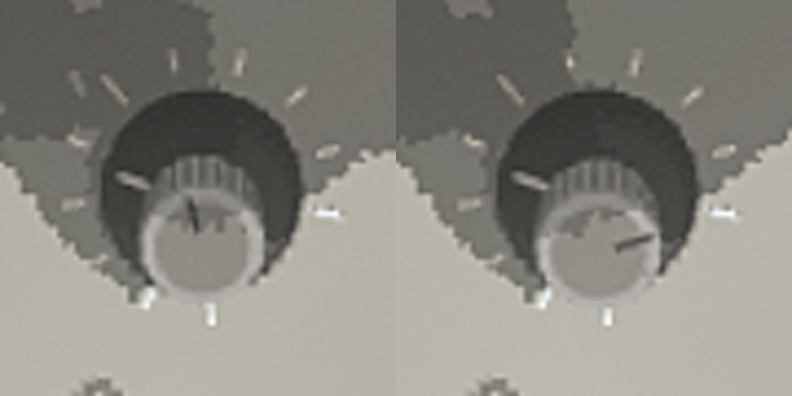

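View pics/cmpfull.png

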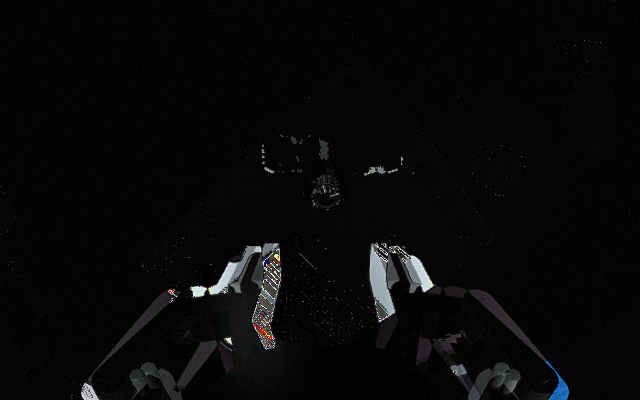

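The range mark is at the same place before and after, (132,180) in the crop. The vernier line turned clockwise by about 1.5 rad. The difference image shows only the knob, the fingers and shadows changed. Handing in.

```bash
python3 -c "
from cell import r
r.hand_in(); print(r.current_t())"
```

```text
the job is handed in; nothing more can be done
the job is handed in; nothing more can be done
```

The vernier is back in its calibrated lock, and I handed the job in at about 38 s on the robot's clock. I gripped it, pressed it in about 4 mm (roughly 6 N) and turned it clockwise about 1.5 rad. When the end stop showed at −0.14 N m I let go.

**Last checks**
- **Lock:** the knob's top measured z = 0.122 m, which is 47 mm above the panel, the locked height.
- **Outer knob:** its white mark is in the same place in the before and after pictures.
- **Bystanders:** those in the wrist camera's view had not moved; I did not take a final overall picture.
- **Forces:** readings between steps showed at most about 6 N of side force, 6 N of pressing and 0.14 N m of turning.

**What disagreed:** the fingertips stand about 14 mm behind the TCP, not 22 mm ahead as `r.finger_overhang` says. Both cameras and a test close in free air showed this, so I used the measured position. The grip also needed about 1 mm of sideways correction, which I made using the force readings.

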